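# Clamp a ski in the tuning vise: feel the touch, then 20 degrees more

### The arm

A 6-joint arm with a two-finger parallel gripper is mounted at the origin on the work surface. World frame = base frame: x ahead of the robot, y to its left, z up, the work surface at z = 0. Lengths are in m, angles in degrees, forces in N, time in s.
With the tool pointing down it reaches from about 0.375 to 0.9 m from the base axis. Payload 3.1 kg.
Tool frame: the origin (TCP) lies midway between the tips of the shut fingers; the grasp point (between the pads) lies 19 mm behind it; x points along the fingers, z is the direction in which the jaws open and shut, and the axes are right-handed (so a half turn about x gives the same grasp; the last joint's range is limited). The gripper opens to 87 mm and grips with 3 to 60 N. Pads are 19 mm wide; open, the fingers measure 117 mm over their backs; the gripper's body (75 mm by 190 mm) begins 51 mm behind the grasp point.
Start: joints at [58.356, 30.224, 82.088, -0, 67.689, -10.227], TCP at [0.228, 0.582, 0.223] pointing down, gripper open.
Joint ranges: [-176.69, 176.69], [-43.24, 126.21], [12.49, 139.97], [-82, 262], [0, 151.66], [-163.58, 163.58]. Speed limits (degrees/s): [159.86, 159.86, 180, 180, 180, 180].

### API

Orientations are given as [roll, pitch, yaw] about the fixed x, y, z axes, in that order (R = Rz(yaw) Ry(pitch) Rx(roll)).
In Python, from bench import bot gives the robot as it stands.
- The arm moves only by the tool carry_out, never from a script. Its argument "rows" is a list that holds one entry, the list of rows, each a list of 7 numbers: the closure, from 0 (fully open) to 1 (shut), then the shift along the tool's x, y, z in mm, then the turn, a rotation vector about the tool's x, y, z in rad. In form: [[[jaw, x, y, z, wx, wy, wz], ...]]. A call has 1 to 20 rows; each row shifts and turns the pose as measured when the row begins, along the tool's axes as they then stand; what a row does not reach is not made up. A row lasts 1/8 s, in which the tool goes at most 62.5 mm and 10.7 degrees, less where a joint would pass 70% of its speed; a pose out of reach is approached as far as the arm can. A call with a gripper value outside its range is refused whole. The fingers move at their own pace and stop on an object; "force" is the grip in N (left out, the last holds). Time passes only in rows, so rows that do not move let the fingers close. It gives the time, the measured TCP pose, the force and the opening at its end, in the units of the state.
- bot.get_obs(): the state, without advancing time (a new reading comes with each control period).
- bot.snapshot(name): name is "side" or "top"; returns the picture (420x560x3 uint8, blue, green, red); there is no depth.
- bot.camera_info(name): a dict with "camera_matrix" (3x3 intrinsics, pixels), "eye" and "orientation" of the camera in the world. Camera axes: x right, y down, z forward; pixel columns grow to the right and rows downward; lengths in m; the calibration is good to about 2 mm. A picture is of the moment at which its call begins. camera_info takes no time and is no camera call.
- bot.hand_in(): hands the job in, once; it reports no verdict.
Trained networks look in the newest picture that a camera, given by its name, has taken for a name from the list of things; names that differ only in an ending like _2 or _b are one class to them, and where a whole thing is asked for, a point or a joint stands for the part that bears it (a point fixed in the world has none). Each returns a list of dicts, best first, with "p" (0 to 1); they miss things now and then, are a little off and sometimes report something else, mostly with a low value. They report only what shows in the picture. A call takes as long as a camera call.
- bot.masks_of(camera, thing): "region" (420x560 bool, what is visible of it) and "position" ([column, row] in pixels, amid what is visible of it).
The state is a dict: "time_s": time; "qpos": joint angles; "joint_velocities": joint speeds; "joint_efforts": joint torques, N m; "tcp_pos": TCP position; "tool_rot": TCP orientation; "force": force on the tool from outside, world axes, zero at the start; "moment": the same for the moment, N m; "gripper_width": finger opening in m.
Only numpy, scipy, OpenCV 4.12 (cv2) and the standard library are available. Lean on these libraries where they do the work, as an engineer would, in place of code of your own. Each camera call takes 0.05 s, during which the arm holds its last target.

### The job

The ski lies loose in the ski vise. Swing the vise's clamp lever round towards the closed side until you feel its sprung pad just meet the edge of the ski, then swing it about 20 degrees further and leave it there, so that the ski is held but not crushed: do not wind it on much beyond that, even for a moment. Leave the ski lying where it is and do not disturb the other things on the bench.

Things in the scene. Friction and masses are not known exactly. Their poses are not given: they have to be found in the camera images.
- clamp_lever (a joint): lever angle, rad: 0 along the vise's +y, grows counter-clockwise from above (1.57: along the vise's -x, roughly at the robot), stop at 2.7. Growing closes the clamp, 30 mm of jaw travel per rad. Starts at 0 to 0.4; the pad meets the ski somewhere from 0.9 to 1.9, unmeasured. Stays where left. At the grip: 5.5 N moves it freely, 8 N once the pad touches, 9.3 N 20 degrees later.
- lever_grip (a point): middle of the lever's grip, where to hold it: an upright round black post, 26 mm in diameter, free from 125 to 192 mm above the bench, its axis 145 mm from the hinge axis. This point is on its axis, 170 mm above the bench. Its y axis points outward along the lever and turns with it, z up.
- lever_hinge (a point): a point on the lever's upright hinge axis, 109 mm above the bench, in the middle of a round plate 112 mm across with a tick every 10 degrees. Axes of the vise.
- vise: ski vise, fixed to the bench. Origin on the bench under the lever's hinge; x from the hinge across the ski, y along the ski, z up. The lever is a flat steel bar 22 mm wide, 113 to 125 mm above the bench. Ski bed 70 mm high; the fixed jaw beyond the ski is 102 mm high, its face at x = 0.177. End rests for the ski at y = -0.42 and 0.42. Only the lever's grip stands above 132 mm.
- clamp_jaw: sliding jaw block, 45 x 60 x 28 mm, driven along the vise's +x by the lever. Origin in its middle (over the hinge axis when the lever is at 0). On a spindle it carries the black sprung rubber pad (12 x 62 x 24 mm) that presses the ski's near edge. The spindle is screwed out differently each time: the pad's face is 48 to 76 mm ahead of this origin, not measured.
- ski: a ski lying base up (cream base, steel edges, black sides), 1400 mm long, 72 mm wide at the waist, 16 mm thick, 1.6 kg, loose. Origin on its underside, 70 mm above the bench, in the middle of its waist; y along the ski, z up. Its near edge is at x = -0.036, the far edge about 1 mm from the fixed jaw.
- drill: bystander: a teal power drill lying on its side, 230 x 240 x 70 mm, origin under its motor housing
- tape_measure: bystander: a black tape measure, 90 x 44 x 70 mm, origin under its centre
- tape_dispenser: bystander: an orange tape dispenser with a roll, 150 x 55 x 104 mm, origin under its centre

How it is judged:
By the outcome, as a careful person would: the job done as asked, in the order asked, and still so for the second after the job is handed in, with the robot touching nothing.
It also fails if it takes over 58 s, if anything falls off the work surface, if the arm or the gripper's body presses on something with over 40 N, if the wrist force passes 120 N, or if a joint passes its speed limit or range.

## Working session

There is one attempt and no reset: what is moved stays moved. The work goes in short steps, Python scripts to look and compute and a tool call to move; the robot and the scene stay as the last step left them, time stands still between calls to the robot, and variables do not carry over. Pictures are saved under pics/ and viewed, and the job is handed in when it is done.

Besides the shell and the picture viewer there is one more tool, called by a JSON object that holds its "name" and its "arguments", one argument or row to a line. carry_out: Moves the arm, as the interface text tells. Its arguments: {"type":"object","properties":{"rows":{"type":"array","items":{"type":"array","items":{"type":"array","items":{"type":"number"}}}},"force":{"type":"number"}},"required":["rows"]}

```bash
mkdir -p pics; ls
cat > h.py <<'E'
from bench import bot
import numpy as np, cv2
np.set_printoptions(precision=4,suppress=True)
from scipy.spatial.transform import Rotation as R
def cam(n):
    c=bot.camera_info(n); return c
E
python3 - <<'E'
from h import *
for n in("side","top"):
    im=bot.snapshot(n); cv2.imwrite(f"pics/{n}0.png",im); print(bot.camera_info(n))
    for t in ("clamp_lever","lever_grip","lever_hinge","clamp_jaw","ski"):
        try:
            for r in bot.masks_of(n,t)[:2]: print(n,t,r['p'],r['position'],r['region'].sum())
        except Exception as e: print(t,e)
print(bot.get_obs())
E
```

```text
pics
{'camera_matrix': array([[459.7791,   0.    , 279.5106],
       [  0.    , 459.7791, 208.6303],
       [  0.    ,   0.    ,   1.    ]]), 'eye': array([ 0.171 , -0.8775,  1.0239]), 'orientation': array([-132.6833,    0.9088,  -25.3807])}
side clamp_lever 0.65 [304.6, 231.8] 798
side clamp_lever 0.3 [329.9, 263.1] 5721
side lever_grip 0.64 [304.0, 230.9] 764
side ski 0.75 [392.5, 296.2] 10349
{'camera_matrix': array([[510.0783,   0.    , 282.9851],
       [  0.    , 510.0783, 201.8703],
       [  0.    ,   0.    ,   1.    ]]), 'eye': array([ 0.3842, -0.0298,  1.3442]), 'orientation': array([-171.0357,    1.2611,  -90.8336])}
top clamp_lever 0.86 [327.8, 192.0] 893
top lever_grip 0.7 [326.7, 194.7] 898
top lever_hinge 0.76 [342.9, 177.5] 5706
top clamp_jaw 0.42 [350.9, 168.4] 144
top ski 0.74 [325.6, 132.8] 14430
{'time_s': 0.6, 'qpos': array([ 58.3543,  30.2237,  82.0877,  -0.0018,  67.6883, -10.2274]), 'joint_velocities': array([ 0.0731,  0.0116, -0.0243, -0.0282, -0.0142, -0.0635]), 'joint_efforts': array([ -0.0009, -43.9741, -17.6886,   0.0633,   0.0507,  -0.    ]), 'tcp_pos': array([0.2282, 0.5818, 0.2225]), 'tool_rot': array([-89.6286,  89.9983, -21.0462]), 'force': array([-0.724 ,  0.2887,  0.879 ]), 'moment': array([-0.036 ,  0.0288, -0.0146]), 'gripper_width': 0.08721106543898599}
```

View pics/side0.png

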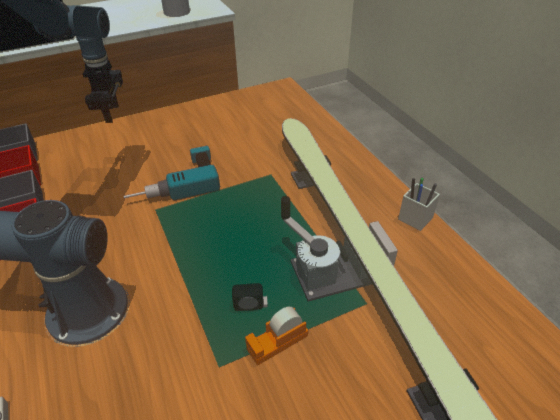

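View pics/top0.png

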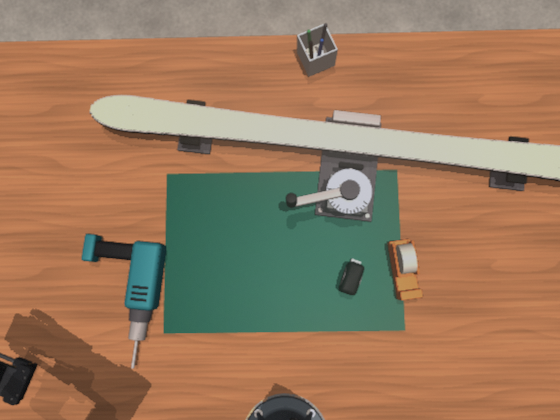

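The side view shows the grip post at about (285,208) and the hinge at (319,245). In the top view the grip is at (291,200) and the hinge at (349,190). I'll zoom in for finer positions.

Run:
```python
from h import *
a=cv2.imread("pics/top0.png")[145:225,270:390]; b=cv2.imread("pics/side0.png")[185:305,260:400]
cv2.imwrite("pics/topz.png",cv2.resize(a,None,fx=6,fy=6,interpolation=cv2.INTER_CUBIC))
cv2.imwrite("pics/sidez.png",cv2.resize(b,None,fx=5,fy=5,interpolation=cv2.INTER_CUBIC))
```

```text
(no output)
```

View pics/topz.png

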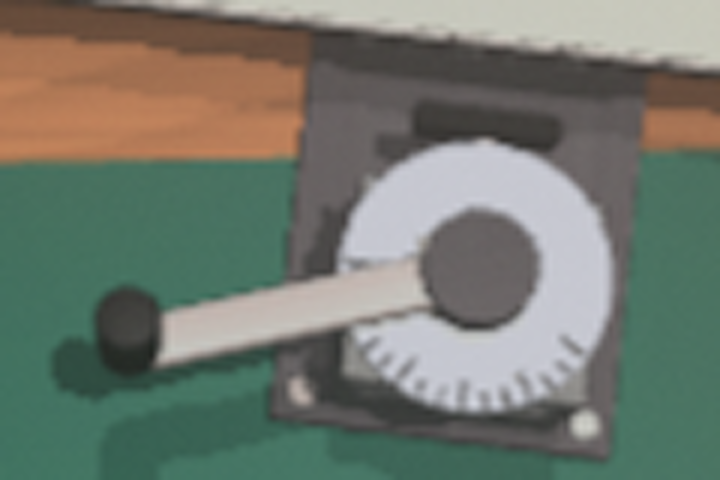

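View pics/sidez.png

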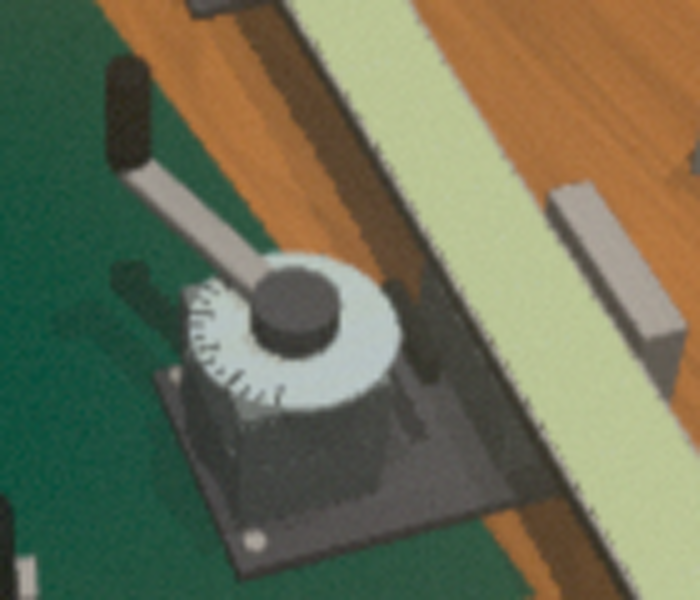

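```bash
cat >> h.py <<'E'
def ray(n,uv):
    c=bot.camera_info(n);K=c['camera_matrix'];Rm=R.from_euler('xyz',c['orientation'],degrees=True).as_matrix()
    return c['eye'],Rm@np.linalg.solve(K,[uv[0],uv[1],1.])
def atz(n,uv,z):
    e,d=ray(n,uv); return e+d*(z-e[2])/d[2]
def proj(n,p):
    c=bot.camera_info(n);K=c['camera_matrix'];Rm=R.from_euler('xyz',c['orientation'],degrees=True).as_matrix()
    q=K@(Rm.T@(np.array(p)-c['eye'])); return q[:2]/q[2]
E
python3 - <<'E'
from h import *
t=lambda x,y:(270+(x+.5)/6-.5,145+(y+.5)/6-.5)
s=lambda x,y:(260+(x+.5)/5-.5,185+(y+.5)/5-.5)
print("hinge top plate",atz("top",t(476,276),.109),"cap",atz("top",t(480,268),.132))
print("hinge side plate",atz("side",s(294,330),.109),"cap",atz("side",s(295,297),.132))
print("grip top",atz("top",t(128,315),.192), "side",atz("side",s(129,68),.192), atz("side",s(127,162),.125))
print("ski edge",[atz("top",t(*p),.086) for p in((240,15),(700,73))])
print("far ski edge dir",[atz("top",p,.086) for p in((200,103),(500,137))])
print("pad front",[atz("top",t(*p),.09) for p in((420,100),(560,118))])
print("base screws",[atz("top",t(*p),.0) for p in((300,388),(585,425))])
E
```

```text
hinge top plate [ 0.6046 -0.1676  0.109 ] cap [ 0.6037 -0.1668  0.132 ]
hinge side plate [ 0.6054 -0.17    0.109 ] cap [ 0.6062 -0.1676  0.132 ]
grip top [ 0.5771 -0.0254  0.192 ] side [ 0.5783 -0.0258  0.192 ] [ 0.5749 -0.029   0.125 ]
ski edge [array([ 0.7226, -0.0745,  0.086 ]), array([ 0.6936, -0.2671,  0.086 ])]
far ski edge dir [array([0.8458, 0.2059, 0.086 ]), array([ 0.739 , -0.5553,  0.086 ])]
pad front [array([ 0.6833, -0.1489,  0.09  ]), array([ 0.6744, -0.2071,  0.09  ])]
base screws [array([ 0.5751, -0.1003,  0.    ]), array([ 0.5564, -0.2254,  0.    ])]
```

```bash
cat >> h.py <<'E'
H=np.array([.605,-.168]); V=8.56  # vise y is V deg clockwise of world y
def grip(th): # deg
    f=np.radians(th-V); o=np.array([-np.sin(f),np.cos(f)]); t=np.array([-np.cos(f),-np.sin(f)])
    return H+.145*o,o,t
def pose():
    o=bot.get_obs(); return o,o['tcp_pos'],R.from_euler('xyz',o['tool_rot'],degrees=True)
E
python3 - <<'E'
from h import *
o,p,r=pose(); print(r.as_matrix())
z=r.as_matrix()[:,2]; az=np.degrees(np.arctan2(z[1],z[0]))
g,oo,t=grip(19.7); print(g,t,"tool z az",az,"tangent az",np.degrees(np.arctan2(t[1],t[0])))
print("shift tool",r.inv().apply(np.r_[g,.25]-p)*1000)
for k in range(0,4): pass
E
```

```text
[[ 0.     -0.9309  0.3652]
 [-0.      0.3652  0.9309]
 [-1.     -0.      0.    ]]
[ 0.577  -0.0257] [-0.9812 -0.1932] tool z az 68.58238685637339 tangent az -168.86
shift tool [ -27.4374 -546.5532 -438.2415]
```

{"name": "carry_out", "arguments": {
  "rows": [
    [[0, -2, -39, -31.3, 0, 0, 0], [0, -2, -39, -31.3, 0, 0, 0], [0, -2, -39, -31.3, 0, 0, 0], [0, -2, -39, -31.3, 0, 0, 0], [0, -2, -39, -31.3, 0, 0, 0], [0, -2, -39, -31.3, 0, 0, 0], [0, -2, -39, -31.3, 0, 0, 0], [0, -2, -39, -31.3, 0, 0, 0], [0, -2, -39, -31.3, 0, 0, 0], [0, -2, -39, -31.3, 0, 0, 0], [0, -2, -39, -31.3, 0, 0, 0], [0, -2, -39, -31.3, 0, 0, 0], [0, -2, -39, -31.3, 0, 0, 0], [0, -2, -39, -31.3, 0, 0, 0]]
  ],
  "force": 25
}}

```text
time_s: 2.35
tcp_pos: [0.59, -0.0391, 0.254]
tool_rot: [-41.5, 89.3, 27.4]
force: [0.6, -0.3, -0.8]
gripper_width: 0.0873
```

{"name": "carry_out", "arguments": {
  "rows": [
    [[0, 0, 0, 0, 0.16, 0, 0], [0, 0, 0, 0, 0.16, 0, 0], [0, 0, 0, 0, 0.16, 0, 0], [0, 0, 0, 0, 0.16, 0, 0], [0, 0, 0, 0, 0.16, 0, 0], [0, 0, 0, 0, 0.16, 0, 0], [0, 0, 0, 0, 0, 0, 0], [0, 0, 0, 0, 0, 0, 0]]
  ]
}}

```text
time_s: 3.35
tcp_pos: [0.5927, -0.045, 0.2544]
tool_rot: [4.2, 89.1, 16.2]
force: [0.3, 0.1, 0.2]
gripper_width: 0.0867
```

```bash
cat > st.py <<'E'
from h import *
import sys
o,p,r=pose(); z=r.as_matrix()[:,2]; az=np.degrees(np.arctan2(z[1],z[0]))
print(o['time_s'],p,o['tool_rot'],"az",az,"F",o['force'],"M",o['moment'],"w",o['gripper_width'],o['qpos'])
d=p[:2]-H; print("lever angle by tcp",np.degrees(np.arctan2(-d[0],d[1]))+V,"rad",np.linalg.norm(d))
E
python3 st.py
python3 - <<'E'
from h import *
o,p,r=pose(); g,_,_=grip(19.7); print("shift",r.inv().apply(np.r_[g,.25]-p)*1000)
E
```

```text
3.35 [ 0.5927 -0.045   0.2544] [ 4.2028 89.1299 16.1732] az 11.96994740088697 F [0.2993 0.1456 0.2003] M [-0.0645  0.0374 -0.0447] w 0.08674600427443968 [-15.3386  25.5214  85.1472   0.4884  68.5903 -27.4844]
lever angle by tcp 14.256262353024058 rad 0.12364297564975466
shift [  4.238   22.0776 -11.4763]
```

```bash
cat >> h.py <<'E'
def tgt(az):
    a=np.radians(az); z=np.array([np.cos(a),np.sin(a),0]);x=np.array([0,0,-1.]);return R.from_matrix(np.c_[x,np.cross(z,x),z])
def delta(p1,r1):
    o,p,r=pose(); print("shift mm",r.inv().apply(p1-p)*1000,"rotvec",(r.inv()*r1).as_rotvec())
E
python3 - <<'E'
from h import *
g,_,_=grip(19.7); delta(np.r_[g,.25],tgt(11.14))
E
```

```text
shift mm [  4.238   22.0776 -11.4763] rotvec [ 0.0145  0.0151 -0.0012]
```

{"name": "carry_out", "arguments": {
  "rows": [
    [[0, 4, 22, -11.5, 0.0145, 0.015, 0], [0, 0, 0, 0, 0, 0, 0], [0, 0, 0, 0, 0, 0, 0]]
  ]
}}

```text
time_s: 3.72
tcp_pos: [0.5777, -0.0263, 0.2505]
tool_rot: [-5.5, 89.9, 5.9]
force: [-0.1, 0.2, 0.3]
gripper_width: 0.0872
```

```bash
python3 st.py
python3 - <<'E'
from h import *
g,_,_=grip(19.7); delta(np.r_[g,.146],tgt(11.14))
im=bot.snapshot("side"); cv2.imwrite("pics/side1.png",cv2.resize(im[130:310,200:440],None,fx=3,fy=3))
E
```

```text
3.725 [ 0.5777 -0.0263  0.2505] [-5.4891 89.9083  5.8884] az 11.377515438973635 F [-0.1083  0.2012  0.2975] M [-0.057   0.0266 -0.0879] w 0.08720949751074349 [-13.6897  24.7637  87.1659   0.0331  67.984  -25.0796]
lever angle by tcp 19.468310284342152 rad 0.14430571132380096
shift mm [104.5354   0.7139  -0.7471] rotvec [0.0041 0.0016 0.0001]
```

View pics/side1.png

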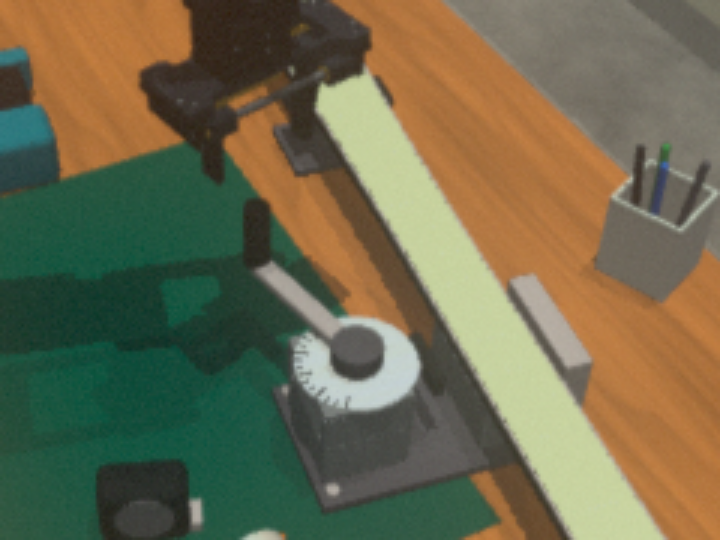

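The open fingers flank the post (top at about (257,205) in the crop), so I'll descend.

{"name": "carry_out", "arguments": {
  "rows": [
    [[0, 26, 0.2, -0.2, 0, 0, 0], [0, 26, 0.2, -0.2, 0, 0, 0], [0, 26, 0.2, -0.2, 0, 0, 0], [0, 25, 0.1, -0.1, 0, 0, 0], [0, 0, 0, 0, 0, 0, 0], [0, 0, 0, 0, 0, 0, 0]]
  ]
}}

```text
time_s: 4.53
tcp_pos: [0.5827, -0.0299, 0.1473]
tool_rot: [-25.0, 89.4, -13.6]
force: [-0.7, -0.1, -0.1]
gripper_width: 0.0868
```

```bash
python3 st.py
python3 - <<'E'
from h import *
g,_,_=grip(19.7); delta(np.r_[g,.146],tgt(11.14))
im=bot.snapshot("side"); cv2.imwrite("pics/side2.png",cv2.resize(im[130:310,200:440],None,fx=3,fy=3))
E
```

```text
4.525 [ 0.5827 -0.0299  0.1473] [-24.9642  89.3637 -13.5892] az 11.37632543367446 F [-0.6997 -0.0856 -0.064 ] M [-0.1196  0.0097 -0.0307] w 0.08683303227063928 [-13.9073  32.3092  92.7493   0.0043  54.3052 -25.2848]
lever angle by tcp 17.750345636883253 rad 0.13989601216072003
shift mm [ 1.2522  5.2105 -4.7511] rotvec [0.0041 0.0101 0.0047]
```

View pics/side2.png

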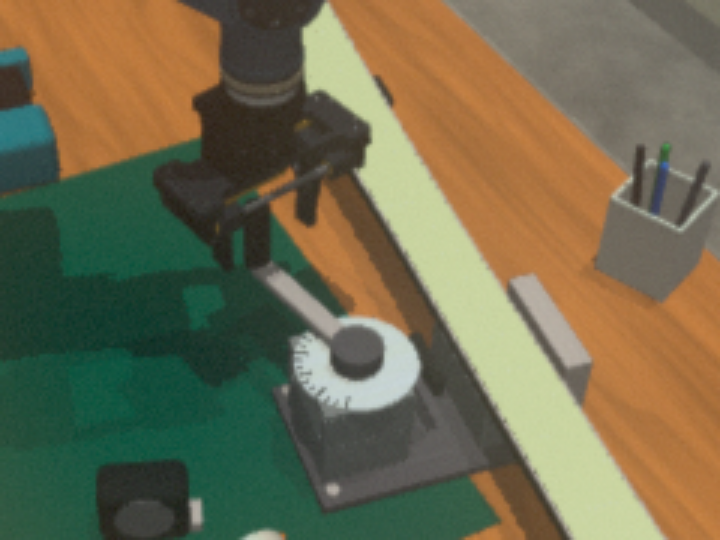

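The post stands between the fingers. I'll correct the offset and then grip.

{"name": "carry_out", "arguments": {
  "rows": [
    [[0, 1, 5.2, -4.7, 0.004, 0.01, 0.005], [0, 0, 0, 0, 0, 0, 0], [0, 0, 0, 0, 0, 0, 0]]
  ]
}}

```text
time_s: 4.95
tcp_pos: [0.5779, -0.0257, 0.1487]
tool_rot: [-19.9, 89.8, -8.8]
force: [-0.4, -0.2, -0.2]
gripper_width: 0.0866
```

```bash
python3 st.py
```

```text
4.95 [ 0.5779 -0.0257  0.1487] [-19.9219  89.7855  -8.7747] az 11.14738289717861 F [-0.375  -0.1989 -0.2039] M [-0.0279  0.0376  0.0246] w 0.08660708971708905 [-13.6166  32.0148  93.0878   0.0222  54.6836 -24.7767]
lever angle by tcp 19.33856710526716 rad 0.14487783631137177
```

{"name": "carry_out", "arguments": {
  "rows": [
    [[1, 0, 0, 0, 0, 0, 0], [1, 0, 0, 0, 0, 0, 0], [1, 0, 0, 0, 0, 0, 0], [1, 0, 0, 0, 0, 0, 0], [1, 0, 0, 0, 0, 0, 0], [1, 0, 0, 0, 0, 0, 0]]
  ],
  "force": 25
}}

```text
time_s: 5.7
tcp_pos: [0.5781, -0.0257, 0.1489]
tool_rot: [-20.5, 89.8, -9.4]
force: [0.7, 0.1, -0.4]
gripper_width: 0.0348
```

```bash
python3 st.py
```

```text
5.7 [ 0.5781 -0.0257  0.1489] [-20.5369  89.7595  -9.3848] az 11.152223011517034 F [ 0.6902  0.1263 -0.3878] M [-0.0426  0.0143  0.0022] w 0.03480443382419983 [-13.6143  31.9979  93.0751   0.0217  54.6872 -24.7789]
lever angle by tcp 19.28049187452629 rad 0.1448342175796562
```

{"name": "carry_out", "arguments": {
  "rows": [
    [[1, 0, 0, 0, 0, 0, 0], [1, 0, 0, 0, 0, 0, 0], [1, 0, 0, 0, 0, 0, 0], [1, 0, 0, 0, 0, 0, 0]]
  ]
}}

```text
time_s: 6.2
tcp_pos: [0.5768, -0.0258, 0.1488]
tool_rot: [-51.5, 89.9, -40.3]
force: [0.2, -0.5, 0.2]
gripper_width: 0.0254
```

```bash
python3 st.py
```

```text
6.2 [ 0.5768 -0.0258  0.1488] [-51.455   89.9096 -40.2678] az 11.187272342575168 F [ 0.2098 -0.4964  0.2114] M [-0.1464  0.2451 -0.0526] w 0.025399153539569605 [-13.6261  31.9857  93.1254  -0.0496  54.8081 -24.7848]
lever angle by tcp 19.761809780687642 rad 0.14492085358762988
```

Gripped at 25.4 mm, and the TCP puts the lever at 19.8°. The first swing stays inside the free range, below 0.9 rad.

{"name": "carry_out", "arguments": {
  "rows": [
    [[1, 0, -0.3, -10, -0.07, 0, 0], [1, 0, -0.3, -10, -0.07, 0, 0], [1, 0, -0.3, -10, -0.07, 0, 0]]
  ]
}}

```text
time_s: 6.58
tcp_pos: [0.5519, -0.0334, 0.1488]
tool_rot: [-9.3, 89.4, 14.0]
force: [2.7, 1.2, 0.1]
gripper_width: 0.0253
```

```bash
cat > ft.py <<'E'
from h import *
o,p,r=pose(); d=p[:2]-H; th=np.degrees(np.arctan2(-d[0],d[1]))+V
g,oo,t=grip(th); z=r.as_matrix()[:,2]; az=np.degrees(np.arctan2(z[1],z[0]))
f=o['force']
print("t %.2f th %.2f (%.3f rad) r %.4f z %.4f az-want %.2f tilt %s | Ftan %.2f Frad %.2f Fz %.2f Mz %.2f w %.4f"%(o['time_s'],th,np.radians(th),np.linalg.norm(d),p[2],az-(th-V),np.round(np.degrees((r.inv()*tgt(az)).as_rotvec()),2),f[:2]@t,f[:2]@oo,f[2],o['moment'][2],o['gripper_width']))
E
python3 ft.py
```

```text
t 6.58 th 30.07 (0.525 rad) r 0.1447 z 0.1488 az-want 1.74 tilt [-0.    0.56  0.09] | Ftan -2.98 Frad 0.16 Fz 0.13 Mz -0.40 w 0.0253
```

{"name": "carry_out", "arguments": {
  "rows": [
    [[1, 0, -0.3, -10, -0.055, 0.004, 0], [1, 0, -0.3, -10, -0.07, 0, 0], [1, 0, -0.3, -10, -0.07, 0, 0]]
  ]
}}

```text
time_s: 6.95
tcp_pos: [0.5276, -0.0459, 0.1487]
tool_rot: [-9.8, 89.3, 24.7]
force: [4.1, 0.8, -3.2]
gripper_width: 0.0256
```

```bash
python3 ft.py
```

```text
t 6.95 th 40.93 (0.714 rad) r 0.1446 z 0.1487 az-want 2.12 tilt [-0.    0.69  0.12] | Ftan -3.92 Frad -1.53 Fz -3.22 Mz -0.27 w 0.0256
```

{"name": "carry_out", "arguments": {
  "rows": [
    [[1, 0, -0.1, -5, -0.025, 0.004, 0], [1, 0, -0.1, -5, -0.03, 0, 0]]
  ]
}}

```text
time_s: 7.2
tcp_pos: [0.5206, -0.0506, 0.1487]
tool_rot: [-10.2, 89.3, 27.4]
force: [3.1, 4.2, -1.2]
gripper_width: 0.0256
```

```bash
python3 ft.py
```

```text
t 7.20 th 44.28 (0.773 rad) r 0.1446 z 0.1487 az-want 1.87 tilt [-0.    0.65  0.12] | Ftan -4.92 Frad 1.61 Fz -1.23 Mz -0.12 w 0.0256
```

{"name": "carry_out", "arguments": {
  "rows": [
    [[1, 0, -0.1, -5, -0.03, 0.003, 0], [1, 0, -0.1, -5, -0.03, 0.003, 0]]
  ]
}}

```text
time_s: 7.45
tcp_pos: [0.5135, -0.0561, 0.1487]
tool_rot: [-17.5, 89.6, 23.7]
force: [2.9, 3.5, -0.5]
gripper_width: 0.0256
```

```bash
python3 ft.py
```

```text
t 7.45 th 47.85 (0.835 rad) r 0.1445 z 0.1487 az-want 1.84 tilt [-0.    0.42  0.13] | Ftan -4.50 Frad 0.88 Fz -0.52 Mz -0.18 w 0.0256
```

{"name": "carry_out", "arguments": {
  "rows": [
    [[1, 0, -0.1, -4, -0.022, 0.003, 0], [1, 0, -0.1, -4, -0.022, 0.003, 0]]
  ]
}}

```text
time_s: 7.7
tcp_pos: [0.5079, -0.0609, 0.1487]
tool_rot: [-34.1, 89.8, 9.6]
force: [3.0, 5.8, -0.7]
gripper_width: 0.0253
```

```bash
python3 ft.py
```

```text
t 7.70 th 50.76 (0.886 rad) r 0.1445 z 0.1487 az-want 1.56 tilt [-0.    0.19  0.13] | Ftan -6.12 Frad 2.30 Fz -0.69 Mz -0.02 w 0.0253
```

{"name": "carry_out", "arguments": {
  "rows": [
    [[1, 0, -0.1, -4, -0.022, 0.003, 0], [1, 0, -0.1, -4, -0.022, 0.003, 0]]
  ]
}}

```text
time_s: 7.95
tcp_pos: [0.503, -0.0657, 0.1487]
tool_rot: [-71.3, 89.9, -24.9]
force: [3.1, 5.2, -0.3]
gripper_width: 0.0257
```

```bash
python3 ft.py;  python3 - <<'E'
from h import *
im=bot.snapshot("top"); cv2.imwrite("pics/top3.png",cv2.resize(im[125:245,270:390],None,fx=5,fy=5,interpolation=cv2.INTER_CUBIC))
im=bot.snapshot("side"); cv2.imwrite("pics/side3.png",cv2.resize(im[185:305,260:400],None,fx=5,fy=5,interpolation=cv2.INTER_CUBIC))
E
```

```text
t 7.95 th 53.47 (0.933 rad) r 0.1445 z 0.1487 az-want 1.47 tilt [-0.    0.05  0.14] | Ftan -5.89 Frad 1.46 Fz -0.29 Mz 0.03 w 0.0257
```

View pics/top3.png

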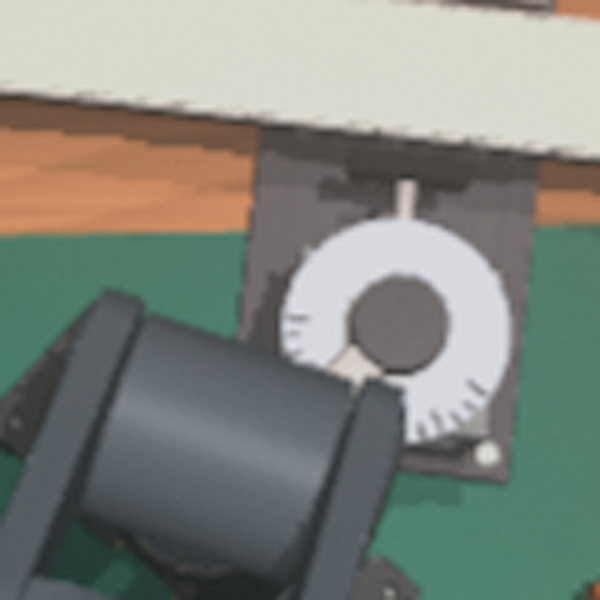

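View pics/side3.png

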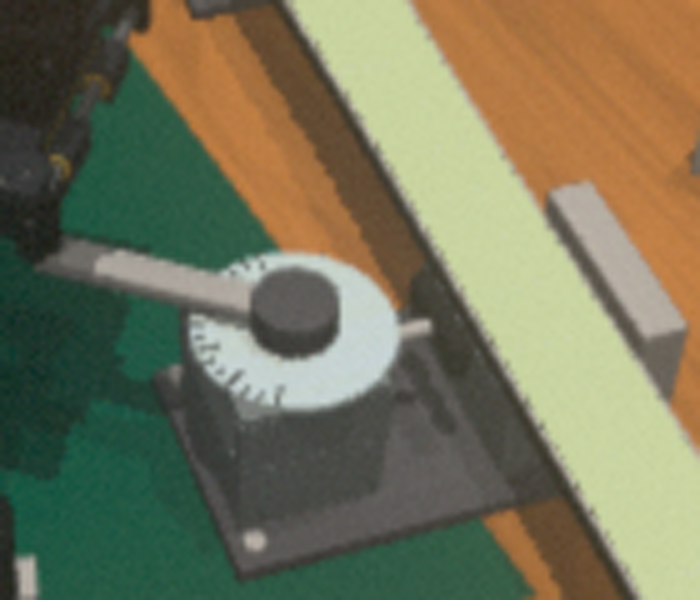

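The pad is closer now, with a gap to the ski of only a few mm (crop rows 155 and 143). I'll use smaller steps and read the force after each.

{"name": "carry_out", "arguments": {
  "rows": [
    [[1, 0, -0.1, -4, -0.022, 0, 0], [1, 0, -0.1, -4, -0.022, 0, 0]]
  ]
}}

```text
time_s: 8.3
tcp_pos: [0.4981, -0.0708, 0.1487]
tool_rot: [-41.4, 89.8, 7.6]
force: [2.7, 5.7, -1.2]
gripper_width: 0.0254
```

```bash
python3 ft.py
```

```text
t 8.30 th 56.28 (0.982 rad) r 0.1445 z 0.1487 az-want 1.25 tilt [-0.    0.17  0.15] | Ftan -6.06 Frad 1.85 Fz -1.20 Mz 0.15 w 0.0254
```

{"name": "carry_out", "arguments": {
  "rows": [
    [[1, 0, -0.1, -4, -0.022, 0, 0], [1, 0, -0.1, -4, -0.022, 0, 0]]
  ]
}}

```text
time_s: 8.55
tcp_pos: [0.4935, -0.0761, 0.1487]
tool_rot: [-30.6, 89.7, 21.1]
force: [3.9, 5.9, -0.4]
gripper_width: 0.0255
```

```bash
python3 ft.py
```

```text
t 8.55 th 59.05 (1.031 rad) r 0.1445 z 0.1487 az-want 1.15 tilt [-0.    0.28  0.17] | Ftan -7.02 Frad 0.80 Fz -0.41 Mz 0.17 w 0.0255
```

{"name": "carry_out", "arguments": {
  "rows": [
    [[1, 0, -0.1, -4, -0.022, 0, 0], [1, 0, -0.1, -4, -0.022, 0, 0]]
  ]
}}

```text
time_s: 8.8
tcp_pos: [0.4891, -0.0816, 0.1487]
tool_rot: [-28.3, 89.6, 26.1]
force: [3.0, 6.2, -1.5]
gripper_width: 0.0256
```

```bash
python3 ft.py
```

```text
t 8.80 th 61.87 (1.080 rad) r 0.1445 z 0.1487 az-want 1.06 tilt [-0.    0.36  0.2 ] | Ftan -6.73 Frad 1.27 Fz -1.46 Mz 0.19 w 0.0256
```

{"name": "carry_out", "arguments": {
  "rows": [
    [[1, 0, -0.1, -4, -0.022, 0, 0], [1, 0, -0.1, -4, -0.022, 0, 0]]
  ]
}}

```text
time_s: 9.05
tcp_pos: [0.4849, -0.0875, 0.1487]
tool_rot: [-28.9, 89.5, 28.3]
force: [3.6, 6.1, -0.3]
gripper_width: 0.0257
```

```bash
python3 ft.py
```

```text
t 9.05 th 64.73 (1.130 rad) r 0.1445 z 0.1487 az-want 0.96 tilt [-0.    0.42  0.23] | Ftan -7.11 Frad 0.39 Fz -0.29 Mz 0.22 w 0.0257
```

{"name": "carry_out", "arguments": {
  "rows": [
    [[1, 0, -0.1, -4, -0.022, 0, 0], [1, 0, -0.1, -4, -0.022, 0, 0]]
  ]
}}

```text
time_s: 9.3
tcp_pos: [0.4811, -0.0937, 0.1487]
tool_rot: [-31.2, 89.5, 28.7]
force: [3.4, 6.1, -0.9]
gripper_width: 0.0252
```

```bash
python3 ft.py
```

```text
t 9.30 th 67.60 (1.180 rad) r 0.1445 z 0.1487 az-want 0.87 tilt [-0.    0.45  0.27] | Ftan -6.99 Frad 0.23 Fz -0.90 Mz 0.24 w 0.0252
```

```bash
python3 - <<'E'
from h import *
im=bot.snapshot("top"); cv2.imwrite("pics/top4.png",cv2.resize(im[140:190,320:390],None,fx=10,fy=10,interpolation=cv2.INTER_CUBIC))
im=bot.snapshot("side"); cv2.imwrite("pics/side4.png",cv2.resize(im[220:290,320:390],None,fx=8,fy=8,interpolation=cv2.INTER_CUBIC))
E
python3 ft.py
```

```text
t 9.40 th 67.79 (1.183 rad) r 0.1445 z 0.1487 az-want 0.67 tilt [-0.    0.41  0.27] | Ftan -4.90 Frad 0.94 Fz -0.79 Mz 0.31 w 0.0257
```

View pics/top4.png

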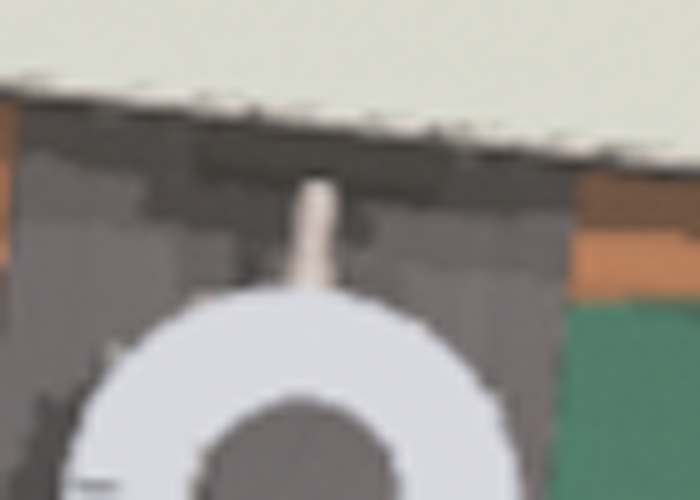

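View pics/side4.png

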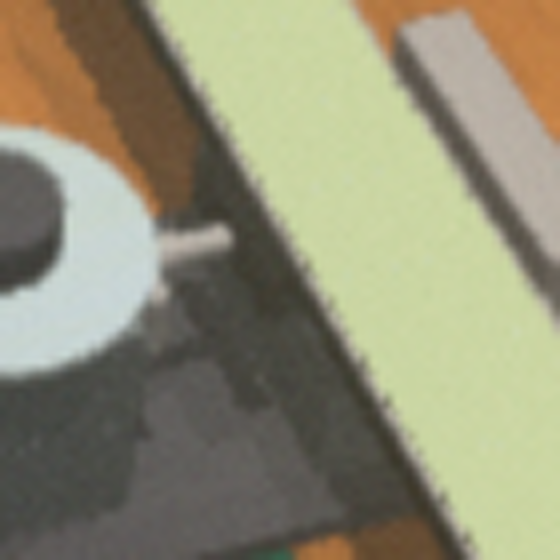

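The pad is now nearly at the ski edge (pad front at crop row 138, ski edge near 128). I'll keep feeling for it.

{"name": "carry_out", "arguments": {
  "rows": [
    [[1, 0, -0.1, -4, -0.022, 0, 0], [1, 0, -0.1, -4, -0.022, 0, 0]]
  ]
}}

```text
time_s: 9.65
tcp_pos: [0.4774, -0.1002, 0.1487]
tool_rot: [-35.5, 89.5, 27.2]
force: [4.3, 6.2, -1.2]
gripper_width: 0.0252
```

```bash
python3 ft.py
```

```text
t 9.65 th 70.58 (1.232 rad) r 0.1445 z 0.1487 az-want 0.68 tilt [-0.    0.45  0.32] | Ftan -7.46 Frad -0.89 Fz -1.22 Mz 0.25 w 0.0252
```

{"name": "carry_out", "arguments": {
  "rows": [
    [[1, 0, -0.1, -4, -0.022, 0, 0], [1, 0, -0.1, -4, -0.022, 0, 0]]
  ]
}}

```text
time_s: 9.9
tcp_pos: [0.4742, -0.1066, 0.1487]
tool_rot: [-38.4, 89.4, 27.1]
force: [2.7, 6.5, -0.6]
gripper_width: 0.0256
```

```bash
python3 ft.py
```

```text
t 9.90 th 73.43 (1.282 rad) r 0.1445 z 0.1487 az-want 0.63 tilt [-0.    0.47  0.37] | Ftan -7.08 Frad 0.29 Fz -0.65 Mz 0.25 w 0.0256
```

{"name": "carry_out", "arguments": {
  "rows": [
    [[1, 0, -0.1, -4, -0.022, 0, 0], [1, 0, -0.1, -4, -0.022, 0, 0]]
  ]
}}

```text
time_s: 10.15
tcp_pos: [0.4714, -0.113, 0.1487]
tool_rot: [-39.3, 89.3, 29.0]
force: [4.2, 8.2, -0.8]
gripper_width: 0.0252
```

```bash
python3 ft.py
```

```text
t 10.15 th 76.18 (1.330 rad) r 0.1444 z 0.1487 az-want 0.65 tilt [-0.    0.52  0.43] | Ftan -9.15 Frad -0.73 Fz -0.78 Mz 0.21 w 0.0252
```

{"name": "carry_out", "arguments": {
  "rows": [
    [[1, 0, -0.1, -4, -0.022, 0, 0]]
  ]
}}

```text
time_s: 10.28
tcp_pos: [0.4702, -0.116, 0.1487]
tool_rot: [-38.3, 89.3, 31.3]
force: [4.6, 8.3, -0.5]
gripper_width: 0.0254
```

```bash
python3 ft.py
```

```text
t 10.28 th 77.46 (1.352 rad) r 0.1444 z 0.1487 az-want 0.74 tilt [-0.    0.57  0.45] | Ftan -9.44 Frad -1.30 Fz -0.48 Mz 0.12 w 0.0254
```

{"name": "carry_out", "arguments": {
  "rows": [
    [[1, 0, -0.1, -4, -0.022, 0, 0]]
  ]
}}

```text
time_s: 10.4
tcp_pos: [0.4691, -0.119, 0.1487]
tool_rot: [-37.0, 89.2, 34.0]
force: [3.9, 6.2, -0.6]
gripper_width: 0.0254
```

```bash
python3 ft.py
```

```text
t 10.40 th 78.73 (1.374 rad) r 0.1445 z 0.1487 az-want 0.82 tilt [-0.    0.63  0.47] | Ftan -7.14 Frad -1.57 Fz -0.60 Mz 0.10 w 0.0254
```

{"name": "carry_out", "arguments": {
  "rows": [
    [[1, 0, -0.1, -4, -0.022, 0.005, 0.003], [1, 0, -0.1, -4, -0.022, 0.003, 0.002]]
  ]
}}

```text
time_s: 10.65
tcp_pos: [0.4671, -0.1247, 0.1487]
tool_rot: [-33.3, 89.6, 40.3]
force: [3.7, 7.5, -0.3]
gripper_width: 0.0254
```

```bash
python3 ft.py
python3 - <<'E'
from h import *
im=bot.snapshot("top"); cv2.imwrite("pics/top5.png",cv2.resize(im[140:190,320:390],None,fx=10,fy=10,interpolation=cv2.INTER_CUBIC))
E
python3 ft.py
```

```text
t 10.65 th 81.13 (1.416 rad) r 0.1445 z 0.1487 az-want 1.05 tilt [-0.    0.33  0.22] | Ftan -8.30 Frad -1.25 Fz -0.33 Mz 0.09 w 0.0254
t 10.70 th 81.28 (1.419 rad) r 0.1445 z 0.1487 az-want 0.95 tilt [-0.    0.31  0.2 ] | Ftan -6.85 Frad -1.33 Fz 0.70 Mz 0.11 w 0.0255
```

View pics/top5.png

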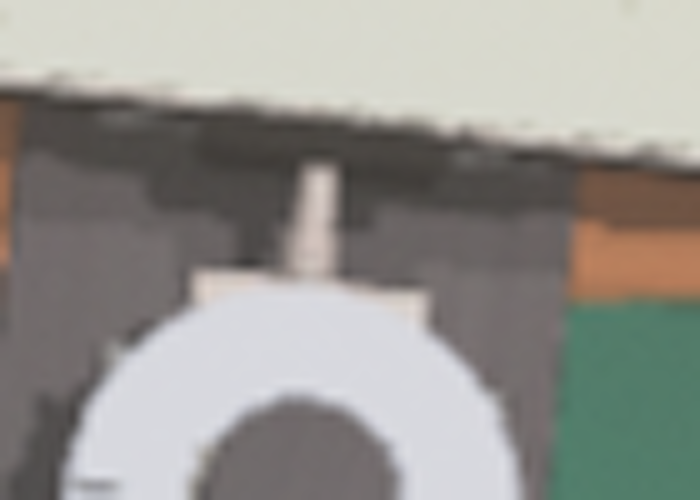

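Contact shows at about 75°: the force rises by roughly 2 N, each step advances less, and in the picture the pad has met the ski. The target is therefore about 95°, in steady steps.

{"name": "carry_out", "arguments": {
  "rows": [
    [[1, 0, -0.1, -4, -0.019, 0.003, 0.002], [1, 0, -0.1, -4, -0.019, 0, 0], [1, 0, -0.1, -4, -0.019, 0, 0], [1, 0, -0.1, -4, -0.019, 0, 0], [1, 0, -0.1, -4, -0.021, 0, 0], [1, 0, -0.1, -4, -0.021, 0, 0]]
  ]
}}

```text
time_s: 11.45
tcp_pos: [0.4629, -0.1417, 0.1487]
tool_rot: [-17.4, 89.2, 63.4]
force: [3.4, 8.8, 0.1]
gripper_width: 0.0256
```

```bash
python3 ft.py
```

```text
t 11.45 th 88.09 (1.537 rad) r 0.1446 z 0.1487 az-want 1.22 tilt [-0.    0.72  0.22] | Ftan -9.30 Frad -1.69 Fz 0.12 Mz -0.00 w 0.0256
```

{"name": "carry_out", "arguments": {
  "rows": [
    [[1, 0, -0.1, -4, -0.015, 0.006, 0.002], [1, 0, -0.1, -4, -0.019, 0.003, 0.001], [1, 0, -0.1, -4, -0.019, 0.003, 0], [1, 0, -0.1, -4, -0.019, 0, 0]]
  ]
}}

```text
time_s: 11.95
tcp_pos: [0.4613, -0.1522, 0.1487]
tool_rot: [-13.7, 89.5, 71.3]
force: [4.2, 8.3, 1.2]
gripper_width: 0.0257
```

```bash
python3 ft.py
```

```text
t 11.95 th 92.29 (1.611 rad) r 0.1446 z 0.1487 az-want 1.27 tilt [-0.    0.5   0.12] | Ftan -8.66 Frad -3.26 Fz 1.21 Mz -0.00 w 0.0257
```

{"name": "carry_out", "arguments": {
  "rows": [
    [[1, 0, -0.1, -4, -0.019, 0.003, 0], [1, 0, -0.1, -4, -0.019, 0.002, 0], [1, 0, 0, 0, 0, 0, 0]]
  ]
}}

```text
time_s: 12.32
tcp_pos: [0.4608, -0.1577, 0.1487]
tool_rot: [-22.9, 89.6, 64.3]
force: [1.1, 0.4, -1.6]
gripper_width: 0.0251
```

```bash
python3 ft.py;python3 ft.py
```

```text
t 12.32 th 94.48 (1.649 rad) r 0.1445 z 0.1487 az-want 1.34 tilt [-0.    0.4   0.17] | Ftan -0.48 Frad -1.04 Fz -1.61 Mz -0.05 w 0.0251
t 12.32 th 94.48 (1.649 rad) r 0.1445 z 0.1487 az-want 1.34 tilt [-0.    0.4   0.17] | Ftan -0.48 Frad -1.04 Fz -1.61 Mz -0.05 w 0.0251
```

At 94.5° the lever is 19–20° past contact and the tangential force has dropped to nearly zero. I'll release and lift straight up.

{"name": "carry_out", "arguments": {
  "rows": [
    [[0, 0, 0, 0, 0, 0, 0], [0, 0, 0, 0, 0, 0, 0], [0, 0, 0, 0, 0, 0, 0], [0, 0, 0, 0, 0, 0, 0], [0, 0, 0, 0, 0, 0, 0], [0, 0, 0, 0, 0, 0, 0], [0, 0, 0, 0, 0, 0, 0], [0, 0, 0, 0, 0, 0, 0]]
  ]
}}

```text
time_s: 13.32
tcp_pos: [0.4595, -0.1598, 0.1488]
tool_rot: [-7.8, 89.8, 79.6]
force: [-0.4, -0.0, 0.3]
gripper_width: 0.086
```

```bash
python3 ft.py
```

```text
t 13.32 th 95.32 (1.664 rad) r 0.1457 z 0.1488 az-want 0.60 tilt [-0.    0.21  0.03] | Ftan 0.06 Frad 0.40 Fz 0.29 Mz 0.02 w 0.0860
```

{"name": "carry_out", "arguments": {
  "rows": [
    [[0, -25, 0, 0, 0, 0, 0], [0, -25, 0, 0, 0, 0, 0], [0, -25, 0, 0, 0, 0, 0], [0, -25, 0, 0, 0, 0, 0], [0, -25, 0, 0, 0, 0, 0], [0, -10, 0, 50, 0, 0, 0], [0, 0, 0, 50, 0, 0, 0], [0, 0, 0, 50, 0, 0, 0], [0, 0, 0, 50, 0, 0, 0], [0, 0, 0, 50, 0, 0, 0], [0, 0, 0, 50, 0, 0, 0], [0, 0, 0, 0, 0, 0, 0], [0, 0, 0, 0, 0, 0, 0]]
  ]
}}

```text
time_s: 14.95
tcp_pos: [0.4746, 0.1473, 0.2898]
tool_rot: [-45.4, 89.7, 41.9]
force: [0.5, 0.2, -0.6]
gripper_width: 0.0872
```

Run:
```python
from h import *
im=bot.snapshot("top"); cv2.imwrite("pics/top6.png",im); cv2.imwrite("pics/top6z.png",cv2.resize(im[135:255,290:400],None,fx=5,fy=5,interpolation=cv2.INTER_CUBIC))
im=bot.snapshot("side"); cv2.imwrite("pics/side6.png",im)
print(bot.get_obs()['force'])
```

```text
[-0.3295 -0.3549 -0.7906]
```

View pics/top6.png

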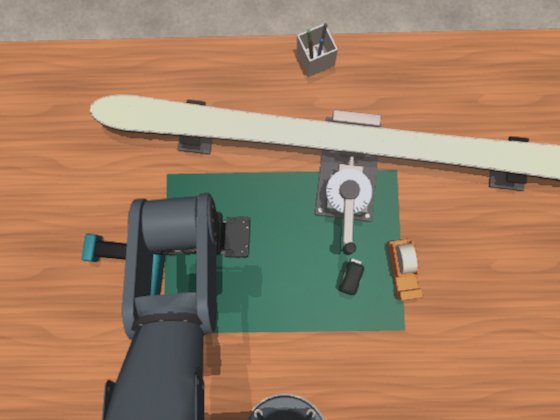

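View pics/top6z.png

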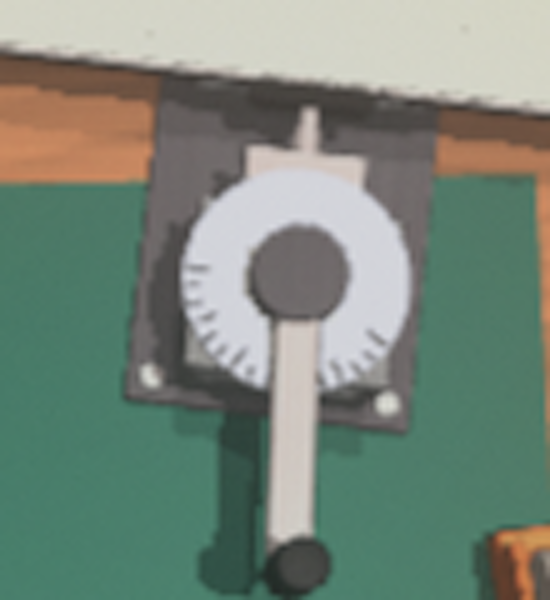

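View pics/side6.png

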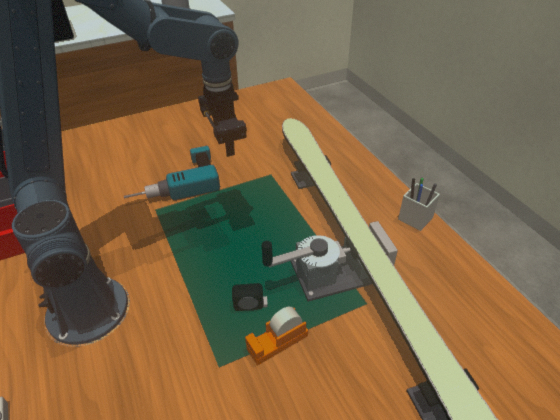

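The lever points back at the robot with its grip at (349,247) in the top view. The ski and the bystanders are where they were. A quick angle check, then I'll hand in.

Run:
```python
from h import *
p=atz("top",(290+299/5-.4,135+566/5-.4),.192); d=p[:2]-H
print(p,np.degrees(np.arctan2(-d[0],d[1]))+V,np.linalg.norm(d))
p=atz("side",(266.5,244),.192); d=p[:2]-H
print(p,np.degrees(np.arctan2(-d[0],d[1]))+V,np.linalg.norm(d))
print(bot.hand_in())
```

```text
[ 0.4591 -0.1549  0.192 ] 93.43394550165553 0.1465192636761309
[ 0.4619 -0.1587  0.192 ] 94.82951998278757 0.1433954101742364
the job is handed in; nothing more can be done
None
```

I swung the clamp lever until the pad met the ski, took it 19–20° further to about 94.5°, released it there and handed the job in at about 15 s of the 58 s allowed. The lever was never taken past that angle.

- **Contact:** I put it at about 75° (1.31 rad), with an uncertainty of about 1°. Two signs agreed there: the push at the grip rose from about 7 N to 8–9 N, and each step began to advance less. Single force readings were noisy; one after contact fell back to 7.1 N. The top view also showed the pad up against the ski.
- **Final angle:** the tool position gave 94.5° just before release. After release, the pictures gave 93.4° (top camera) and 94.8° (side camera), which agree within picture accuracy.
- **Ski and other things:** in the close-up, the ski's edge seemed to shift by up to about 2 mm towards the fixed jaw when the pad pressed it. That is roughly the 1 mm of play there, and I did not measure it exactly. The tape measure and tape dispenser looked unmoved in both views. The drill looked unmoved in the side view, but the arm partly hid it in the last top view. The arm was clear of everything at hand-in.

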